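# Close the parts case and hold it up level

## Robot

A 7-joint arm with a two-finger parallel gripper is mounted at the origin on the work surface. World frame = base frame: x ahead of the robot, y to its left, z up, the work surface at z = 0. Lengths are in m, angles in degrees, forces in N, time in s.
With the tool pointing down it reaches from about 0.425 to 0.875 m from the base axis. Payload 4.7 kg.
Tool frame: the origin (TCP) lies midway between the tips of the shut fingers; the grasp point (between the pads) lies env.grip_point_offset behind it (env.grip_point_offset is the distance from the TCP to the grasp point, in m); x points along the fingers, y is the direction in which the jaws open and shut, and the axes are right-handed (so a half turn about x gives the same grasp; the last joint's range is limited). The gripper opens to 87 mm and grips with 3 to 60 N. Pads are 19 mm wide; open, the fingers measure 117 mm over their backs; the gripper's body (75 mm by 190 mm) begins 51 mm behind the grasp point.
Start: joints at [73.344, 18.392, -4.016, 83.108, 1.295, 78.541, -3.26], TCP at [0.195, -0.62, 0.223] pointing down, gripper open.
Joint ranges: [-163.93, 163.93], [-17.29, 119.83], [-79.2, 71.16], [3.27, 140.29], [-89.18, 269.18], [5.43, 117.66], [-154.24, 154.24]. Speed limits (degrees/s): [147.25, 147.25, 180, 180, 180, 180, 180].

## Interface

Orientations are given as [roll, pitch, yaw] about the fixed x, y, z axes, in that order (R = Rz(yaw) Ry(pitch) Rx(roll)).
In Python, from cell import readout, read_camera, camera_params, sign_off, spot_in, pinpoint, env gives the robot as it stands.
- The arm moves only by the shell command python3 -m pendant 'ROWS' [OPENING] [FORCE]. ROWS is a JSON object of lists of equal length, an entry for each row: "xyz": the shift along the world's x, y, z in m, a list of three; "turn": the turn about the world's z in rad. A call has 1 to 10 rows; each row shifts and turns the pose as measured when the row begins; what a row does not reach is not made up. A row lasts 1/8 s, in which the tool goes at most 62.5 mm and 10.7 degrees, less where a joint would pass 70% of its speed; a pose out of reach is approached as far as the arm can. A call is refused whole if a number of a shift passes 0.0625 or a number of a turn 0.188, either way. A call with a gripper value outside its range is refused whole. OPENING is the opening, from 0 (shut) to 1 (fully open), set as the call begins (- or left out, the last holds). The fingers move at their own pace and stop on an object; FORCE is the grip in N (left out, the last holds). Time passes only in rows, so rows that do not move let the fingers close. It gives the time, the measured TCP pose, the force and the opening at its end, in the units of the state.
- readout.get_obs(): the state, without advancing time (a new reading comes with each control period).
- read_camera(name): name is "scene" or "top"; returns the picture (400x640x3 uint8, red, green, blue); there is no depth.
- camera_params(name): a dict with "fx", "fy", "cx", "cy" (pixels), "rvec" (rotation vector, rad) and "tvec" (3), from world to camera coordinates, as OpenCV has them. Camera axes: x right, y down, z forward; pixel columns grow to the right and rows downward; lengths in m; the calibration is good to about 2 mm. A picture is of the moment at which its call begins. camera_params takes no time and is no camera call.
- sign_off(): hands the job in, once; it reports no verdict.
Trained networks look in the newest picture that a camera, given by its name, has taken for a name from the list of things; names that differ only in an ending like _2 or _b are one class to them, and where a whole thing is asked for, a point or a joint stands for the part that bears it (a point fixed in the world has none). Each returns a list of dicts, best first, with "score" (0 to 1); they miss things now and then, are a little off and sometimes report something else, mostly with a low value. They report only what shows in the picture. A call takes as long as a camera call. They do not tell look-alikes from the thing itself.
- spot_in(camera, name): "at" ([x, y, z] in m, in the coordinates of the camera as it stood for that picture, good to about 4 mm: the middle of the surface that is visible of it).
- pinpoint(camera, name): "at" ([x, y, z] in m, in the coordinates of the camera as it stood for that picture, good to about 4 mm: a listed point, or the origin of a listed thing).
The state is a dict: "time_s": time; "qpos": joint angles; "joint_velocities": joint speeds; "effort": joint torques, N m; "tool_pos": TCP position; "tool_rot": TCP orientation; "force": force on the tool from outside, world axes, zero at the start; "wrist_torque": the same for the moment, N m; "grip_width": finger opening in m.
Only numpy, scipy, OpenCV 4.12 (cv2) and the standard library are available. Lean on these libraries where they do the work, as an engineer would, in place of code of your own. Each camera call takes 0.05 s, during which the arm holds its last target.

## Task

The small blue parts case on the bench stands open: swing its lid shut until the two halves meet edge to edge, then lift the closed case about 12 cm clear of the bench and keep it there, steady and level, for me to take - finish while still holding it up, do not put it down. Keep it level all the way so that the loose parts stay in their own compartments, and leave the other things on the bench where they are.

Things in the scene. Friction and masses are not known exactly. Their poses are not given: they have to be found in the camera images.
- case: lower half of a hinged blue parts case, loose on the bench: 60 (x) by 160 (y) by 28 mm high, 2.5 mm walls; shut 40 mm high, 0.36 kg full, balances 8 mm off centre to -y. Origin: centre of its underside; z up, +x hinge side, -x front. Cross walls 20 mm high at y = -26, +26 mm make 3 compartments. Long sides plain for y -45 to 45 mm; knuckles and orange catches beyond stand out 4 mm.
- lid (a joint): hinge angle of the lid in rad: 0 shut (rims meet all round), 1.57 upright, grows as it opens, stop at 2.2. Stiff friction hinge (0.04 N m): the lid stays where it is left, so press it right down; it does not spring back. The lid is a clear shell with a blue frame, 60 by 160 mm, 12 mm deep, 45 g; it is part of the case.
- hinge (a point): middle of the hinge line, fixed on the lower half at its x = +30 mm, y = 0, 28 mm above its underside; axes as case; the hinge axis runs along y
- lid_edge (a point): middle of the lid's free front rim, 60 mm from the hinge line; turns with the lid. Shut, it lies at x = -30, y = 0, z = 28 mm of the case. Its z axis points out through the lid's top, whose outer face is 12 mm from the rim plane; its x axis points to the hinge.
- tape: bystander: roll of yellow tape lying flat, 96 mm across, 24 mm high; origin at the centre of its underside
- gearmotor: bystander: small steel gearmotor on a blue bracket and a clear 70 by 70 mm base plate, 56 mm high, its shaft sticking out 21 mm past the plate on -x; origin at the centre of its underside
- driver: bystander: screwdriver with an orange handle lying on the bench, 170 mm long, along its x; origin near its middle, on the bench
- bearing0: a ball bearing, 22 mm across, 7 mm thick, 12 g, lying flat in the +y compartment of the case; origin at the centre of its underside
- bearing1: a ball bearing, 22 mm across, 7 mm thick, 12 g, lying flat in the +y compartment of the case; origin at the centre of its underside
- collar0: a black shaft collar, 24 mm across, 10 mm thick, 25 g, lying flat in the middle compartment of the case; origin at the centre of its underside
- collar1: a black shaft collar, 24 mm across, 10 mm thick, 25 g, lying flat in the middle compartment of the case; origin at the centre of its underside
- standoff0: a brass hexagonal standoff, 13 mm across flats, 40 mm long, 40 g, lying along y in the -y compartment of the case; origin at the centre of its underside
- standoff1: a brass hexagonal standoff, 13 mm across flats, 40 mm long, 40 g, lying along y in the -y compartment of the case; origin at the centre of its underside
There are look-alikes about, which are no part of the job. Of the things like the case, leave any that is purple or turquoise; of the rest the larger one is meant.

How it is judged (in metres and radians):
On the way, in this order (a step that is already met when the one before it is completed fails the run):
1. the lid is shut, its rim down on the base all round, with the case still standing on the bench and the parts in their compartments (value of joint lid below 0.04 rad and height (world z) of case below 0.01 m and x of bearing0 in the frame of case between -0.03 and 0.03 m and z of bearing0 in the frame of case between -0.002 and 0.034 m and y of bearing0 in the frame of case between 0.026 and 0.08 m and x of bearing1 in the frame of case between -0.03 and 0.03 m and z of bearing1 in the frame of case between -0.002 and 0.034 m and y of bearing1 in the frame of case between 0.026 and 0.08 m and x of collar0 in the frame of case between -0.03 and 0.03 m and z of collar0 in the frame of case between -0.002 and 0.034 m and y of collar0 in the frame of case between -0.026 and 0.026 m and x of collar1 in the frame of case between -0.03 and 0.03 m and z of collar1 in the frame of case between -0.002 and 0.034 m and y of collar1 in the frame of case between -0.026 and 0.026 m and x of standoff0 in the frame of case between -0.03 and 0.03 m and z of standoff0 in the frame of case between -0.002 and 0.034 m and y of standoff0 in the frame of case between -0.08 and -0.026 m and x of standoff1 in the frame of case between -0.03 and 0.03 m and z of standoff1 in the frame of case between -0.002 and 0.034 m and y of standoff1 in the frame of case between -0.08 and -0.026 m), for 0.2 s.
2. the closed case is held level and still in the air (value of joint lid below 0.04 rad and height (world z) of case between 0.07 and 0.2 m and angle between case's own z axis and vertical below 0.09 rad and linear speed of case below 0.02 m/s and angular speed of case below 0.1 rad/s and contact force between the fingers and case above 2 N and contact force between case and tape below 0.1 N and contact force between case and gearmotor below 0.1 N and contact force between case and driver below 0.1 N and x of bearing0 in the frame of case between -0.03 and 0.03 m and z of bearing0 in the frame of case between -0.002 and 0.034 m and y of bearing0 in the frame of case between 0.026 and 0.08 m and x of bearing1 in the frame of case between -0.03 and 0.03 m and z of bearing1 in the frame of case between -0.002 and 0.034 m and y of bearing1 in the frame of case between 0.026 and 0.08 m and x of collar0 in the frame of case between -0.03 and 0.03 m and z of collar0 in the frame of case between -0.002 and 0.034 m and y of collar0 in the frame of case between -0.026 and 0.026 m and x of collar1 in the frame of case between -0.03 and 0.03 m and z of collar1 in the frame of case between -0.002 and 0.034 m and y of collar1 in the frame of case between -0.026 and 0.026 m and x of standoff0 in the frame of case between -0.03 and 0.03 m and z of standoff0 in the frame of case between -0.002 and 0.034 m and y of standoff0 in the frame of case between -0.08 and -0.026 m and x of standoff1 in the frame of case between -0.03 and 0.03 m and z of standoff1 in the frame of case between -0.002 and 0.034 m and y of standoff1 in the frame of case between -0.08 and -0.026 m), for 0.8 s.
At the end, for the whole second after the job is handed in: Ends holding: lid shut (0.04 rad), case underside 70-200 mm above the bench, level within 0.09 rad, still (20 mm/s, 0.1 rad/s), gripped by the fingers (over 2 N), touching nothing else; every part in its own compartment; tape, gearmotor and screwdriver moved under 20 mm (all of step 2 and distance of each of tape, gearmotor, driver from where it was at the start of the episode below 0.02 m); the arm keeps its last pose, push and grip.
It fails at once if the case is tipped more than 15 degrees from level (angle between case's own z axis and vertical above 0.26 rad).
It fails at once if the tape is moved more than 20 mm (distance of tape from where it was at the start of the episode above 0.02 m).
It fails at once if the gearmotor is moved more than 20 mm (distance of gearmotor from where it was at the start of the episode above 0.02 m).
It fails at once if the driver is moved more than 20 mm (distance of driver from where it was at the start of the episode above 0.02 m).
It also fails if it takes over 54 s, if anything falls off the work surface, if the arm or the gripper's body presses on something with over 40 N, if the wrist force passes 120 N, or if a joint passes its speed limit or range.

## Working session

There is one attempt and no reset: what is moved stays moved. The work goes in short steps, Python scripts to look and compute and a shell command to move; the robot and the scene stay as the last step left them, time stands still between calls to the robot, and variables do not carry over. Pictures are saved under pics/ and viewed, and the job is handed in when it is done.

```bash
mkdir -p pics; ls; cat > h.py <<'E'
import numpy as np, cv2
from cell import *
def T(c):
    p=camera_params(c); R,_=cv2.Rodrigues(np.array(p['rvec'],float)); return p,R,np.array(p['tvec'],float).ravel()
def c2w(c,x):
    p,R,t=T(c); return R.T@(np.array(x)-t)
def w2p(c,x):
    p,R,t=T(c); v=R@np.array(x)+t; return np.array([p['fx']*v[0]/v[2]+p['cx'],p['fy']*v[1]/v[2]+p['cy']])
def ray(c,uv,z):
    p,R,t=T(c); d=R.T@np.array([(uv[0]-p['cx'])/p['fx'],(uv[1]-p['cy'])/p['fy'],1]); o=-R.T@t
    return o+d*(z-o[2])/d[2]
def snap(c,n):
    im=read_camera(c); cv2.imwrite(f'pics/{n}.png',im[:,:,::-1]); return im
E
python3 - <<'E'
from h import *
print(readout.get_obs(), env.grip_point_offset)
for c in('scene','top'):
    snap(c,c+'0')
    for n in ('case','tape','gearmotor','driver'):
        print(c,n,[(np.round(c2w(c,d['at']),3),np.round(w2p(c,c2w(c,d['at']))),round(d['score'],2)) for d in pinpoint(c,n)])
    for n in ('hinge','lid_edge'):
        print(c,n,[(np.round(c2w(c,d['at']),3),np.round(w2p(c,c2w(c,d['at']))),round(d['score'],2)) for d in pinpoint(c,n)])
E
```

```text
pics
{'time_s': 0.0, 'qpos': array([73.34284694, 18.43874059, -4.01627704, 83.17574896,  1.29763496,
       78.54191079, -3.26050847]), 'joint_velocities': array([ 0.05918068, -0.00034634, -0.09978138, -0.02835123, -0.00529861,
       -0.13175749,  0.06023084]), 'effort': array([-2.56625881e-04, -4.91290569e+01, -4.04761825e-01, -3.12536860e+01,
       -6.42733625e-02,  4.35307575e-02,  1.66565633e-04]), 'tool_pos': array([ 0.19485242, -0.6195116 ,  0.22145785]), 'tool_rot': array([-85.76566324,  89.88869276, 111.70198319]), 'force': array([-0.31677826, -0.06630825, -0.0119524 ]), 'wrist_torque': array([ 0.0738365 ,  0.03131628, -0.00884518]), 'grip_width': 0.08698536139242834} 0.0187
scene case [(array([ 0.587, -0.025,  0.001]), array([327., 210.]), 0.96), (array([ 0.463, -0.158,  0.001]), array([314., 179.]), 0.84), (array([ 0.797, -0.098, -0.001]), array([264., 240.]), 0.75), (array([ 0.454,  0.017, -0.002]), array([360., 195.]), 0.55)]
scene tape [(array([ 0.482,  0.316, -0.003]), array([448., 233.]), 0.7)]
scene gearmotor [(array([ 0.55 , -0.356, -0.001]), array([251., 173.]), 0
[... 1077 characters left out ...]
  0.099, -0.001]), array([277., 140.]), 0.54)]
top driver [(array([ 0.775,  0.098, -0.002]), array([277., 139.]), 0.64)]
top hinge [(array([ 0.771, -0.085,  0.031]), array([352., 138.]), 0.79), (array([ 0.457, -0.181,  0.023]), array([394., 271.]), 0.78), (array([ 0.62 , -0.028,  0.025]), array([327., 200.]), 0.64), (array([0.456, 0.036, 0.018]), array([299., 271.]), 0.59)]
top lid_edge [(array([ 0.475, -0.137,  0.022]), array([374., 263.]), 0.98), (array([ 0.446, -0.003,  0.022]), array([316., 275.]), 0.94), (array([ 0.82 , -0.111,  0.029]), array([363., 119.]), 0.84), (array([ 0.643, -0.027,  0.084]), array([327., 185.]), 0.79), (array([ 0.546, -0.351, -0.001]), array([463., 234.]), 0.37)]
```

```bash
python3 - <<'E'
import cv2
for c,b in (('scene',(210,130,220,165)),('top',(220,90,220,220))):
    im=cv2.imread(f'pics/{c}0.png'); x,y,w,h=b
    cv2.imwrite(f'pics/{c}0c.png',cv2.resize(im[y:y+h,x:x+w],None,fx=600/max(w,h)*1.0,fy=600/max(w,h),interpolation=cv2.INTER_CUBIC))
E
```

```text
(no output)
```

View pics/scene0.png

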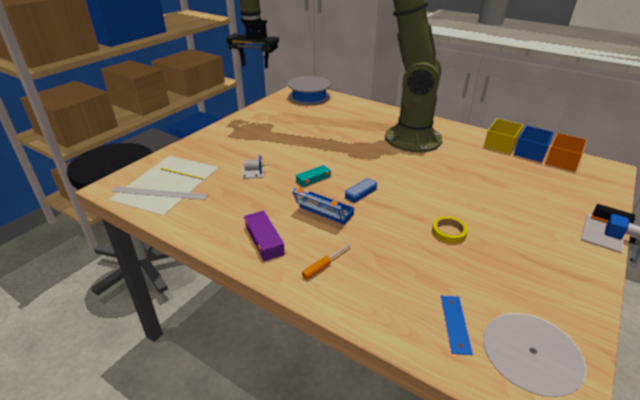

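View pics/top0.png

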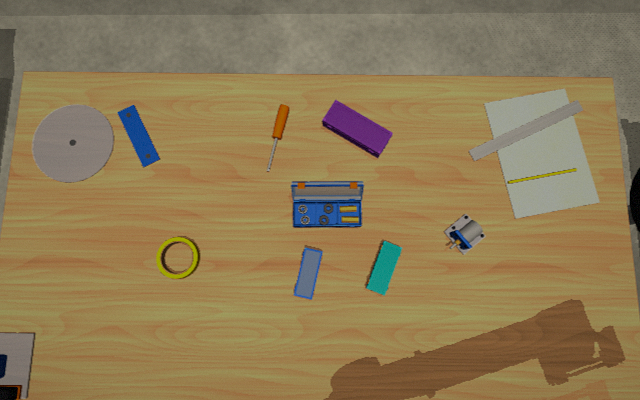

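```bash
ls pics
```

```text
scene0.png
scene0c.png
top0.png
top0c.png
```

View pics/scene0c.png

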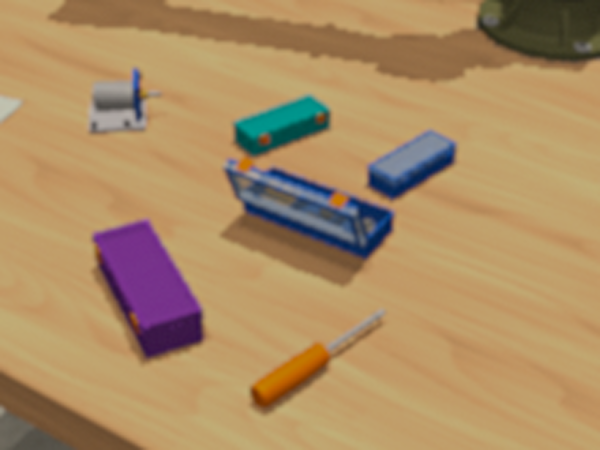

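View pics/top0c.png

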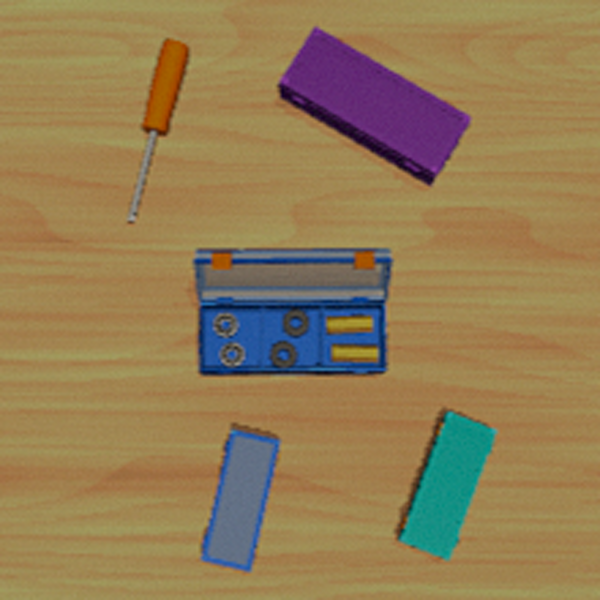

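The case meant is the open blue one at top px (328, 205). The shut light-blue one at (308, 273) is smaller, and the purple and turquoise ones are to be left. The lid is at about 110°. Next I'll measure the yaw and the tool yaw.

```bash
python3 - <<'E'
from h import *
from scipy.spatial.transform import Rotation as Ro
o=readout.get_obs()
print(np.round(Ro.from_euler('xyz',o['tool_rot'],degrees=True).as_matrix(),3))
f=lambda a:np.array([220+a[0]*220/600,90+a[1]*220/600])
for a,z in (((200,373),.014),((386,373),.014),((203,306),.028),((384,306),.028),((196,250),.084),((391,250),.084)): print(a,np.round(ray('top',f(a),z),4))
for c in ('top','scene'):
  for n in ('bearing0','collar0','standoff0','case','hinge','lid_edge'):
    for d in pinpoint(c,n):
      w=c2w(c,d['at'])
      if abs(w[0]-.6)<.07 and abs(w[1]+.03)<.1: print(c,n,np.round(w,4),round(d['score'],2))
im=read_camera('top'); cr=im[165:235,280:375]
hsv=cv2.cvtColor(cr,cv2.COLOR_RGB2HSV); m=cv2.inRange(hsv,(100,120,40),(125,255,255))
r=cv2.minAreaRect(cv2.findNonZero(m)); print(r, camera_params('top'))
cv2.imwrite('pics/m.png',cv2.resize(np.hstack([cr[:,:,::-1],cv2.cvtColor(m,cv2.COLOR_GRAY2BGR)]),None,fx=4,fy=4))
E
```

```text
[[ 0.     0.3   -0.954]
 [-0.    -0.954 -0.3  ]
 [-1.     0.     0.   ]]
(200, 373) [0.5568 0.0515 0.014 ]
(386, 373) [ 0.5588 -0.1087  0.014 ]
(203, 306) [0.6129 0.0494 0.028 ]
(384, 306) [ 0.615  -0.1059  0.028 ]
(196, 250) [0.6497 0.0524 0.084 ]
(391, 250) [ 0.6517 -0.1067  0.084 ]
top bearing0 [0.6017 0.0326 0.0041] 0.43
top collar0 [ 0.5757 -0.0215  0.0017] 0.61
top collar0 [ 0.6066 -0.0307  0.004 ] 0.57
top standoff0 [ 0.5792 -0.0852  0.0021] 0.69
top standoff0 [ 6.061e-01 -7.770e-02  6.000e-04] 0.42
top case [ 0.5905 -0.0297  0.0025] 0.86
top case [0.5728 0.0242 0.0014] 0.37
top hinge [ 0.6203 -0.0275  0.0247] 0.64
top lid_edge [ 0.6431 -0.0267  0.0839] 0.79
scene collar0 [ 0.6377 -0.0188  0.0838] 0.65
scene case [ 0.587  -0.0249  0.0011] 0.96
scene hinge [ 0.6203 -0.0255  0.0299] 0.64
scene lid_edge [ 0.6374 -0.0218  0.0819] 0.69
((46.99999237060547, 38.99999237060547), (71.99998474121094, 43.99999237060547), -0.0) {'fx': 427.2060736429319, 'fy': 427.2060736429319, 'cx': 321.9927065064312, 'cy': 200.35093836116113, 'rvec': array([ 2.14359818, -2.11621176,  0.1856424 ]), 'tvec': array([-0.0229684 ,  0.61340917,  0.92046833])}
```

View pics/m.png

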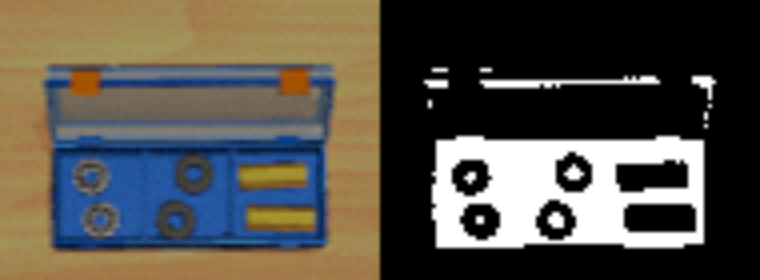

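```bash
python3 -m pendant '{"xyz":[[0.031,0.037,0],[0.031,0.037,0],[0.031,0.037,0],[0.031,0.037,0],[0.031,0.037,0],[0.031,0.037,0],[0.031,0.037,0],[0.031,0.037,0]],"turn":[0.1,0.1,0.1,0.1,0.1,0.1,0.1,0.1]}' 0 20
```

```text
time_s: 2.35
tool_pos: [0.4449, -0.3183, 0.2232]
tool_rot: [47.3, 89.7, -68.5]
force: [0.6, -0.8, -0.6]
grip_width: 0.0152
```

```bash
python3 -m pendant '{"xyz":[[0.032,0.036,0],[0.032,0.036,0],[0.032,0.036,0],[0.032,0.036,-0.01],[0.032,0.036,-0.02],[0.032,0.036,-0.02],[0.032,0.036,-0.02],[0.025,0.03,-0.02],[0,0,0]],"turn":[0.06,0.06,0.06,0.06,0.06,0.06,0.06,0.04,0]}' && python3 - <<'E'
from h import *
print(readout.get_obs()['tool_pos']); snap('top','top1')
E
```

```text
time_s: 3.48
tool_pos: [0.703, -0.023, 0.132]
tool_rot: [72.4, 89.4, -16.0]
force: [-0.9, 0.6, 0.4]
grip_width: 0.0006
[ 0.70304084 -0.02300589  0.1320429 ]
```

View pics/top1.png

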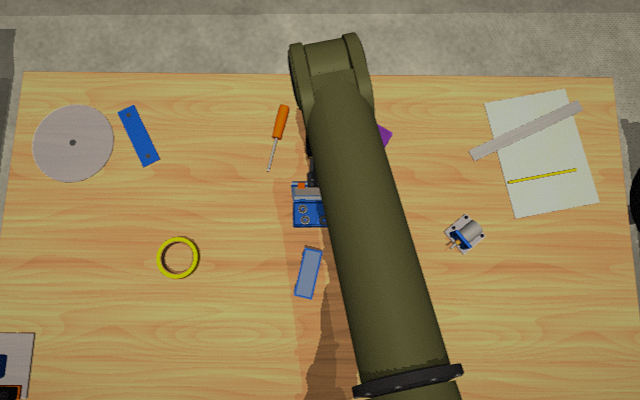

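```bash
python3 -m pendant '{"xyz":[[0,-0.003,-0.02],[0,-0.002,-0.02],[0,0,-0.015],[-0.01,0,0],[-0.01,0,0],[-0.01,0,0],[-0.005,0,0]],"turn":[-0.008,-0.008,0,0,0,0,0]}' && python3 - <<'E'
from h import *
im=snap('scene','s2'); cv2.imwrite('pics/s2c.png',cv2.resize(im[110:270,230:410,::-1],None,fx=3.5,fy=3.5))
E
```

```text
time_s: 4.4
tool_pos: [0.6648, -0.0376, 0.0767]
tool_rot: [52.9, 89.1, -37.0]
force: [-0.5, -0.3, 0.3]
grip_width: 0.0006
```

View pics/s2c.png

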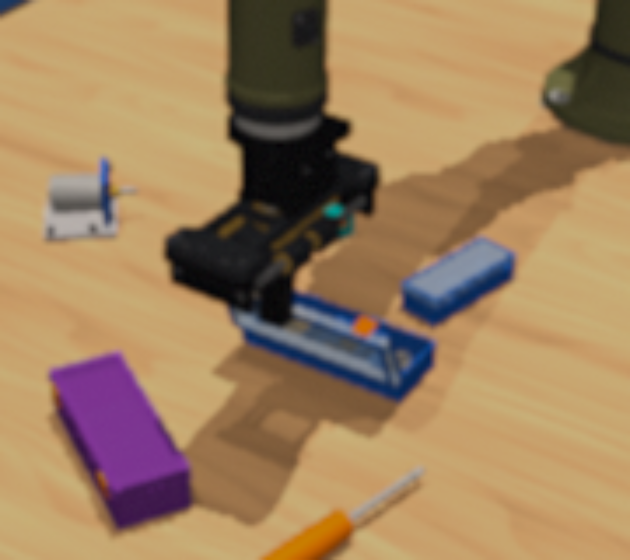

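```bash
python3 -m pendant '{"xyz":[[-0.008,0,0],[-0.008,0,0],[-0.008,0,0],[-0.008,0,0],[-0.008,0,-0.003],[-0.008,0,-0.004]],"turn":[0,0,0,0,0,0]}' && python3 - <<'E'
from h import *
im=snap('scene','s3'); cv2.imwrite('pics/s3c.png',cv2.resize(im[110:270,230:410,::-1],None,fx=3.5,fy=3.5))
E
```

```text
time_s: 5.2
tool_pos: [0.6161, -0.0372, 0.0718]
tool_rot: [62.1, 88.8, -27.8]
force: [0.0, -0.8, 1.0]
grip_width: 0.0005
```

View pics/s3c.png

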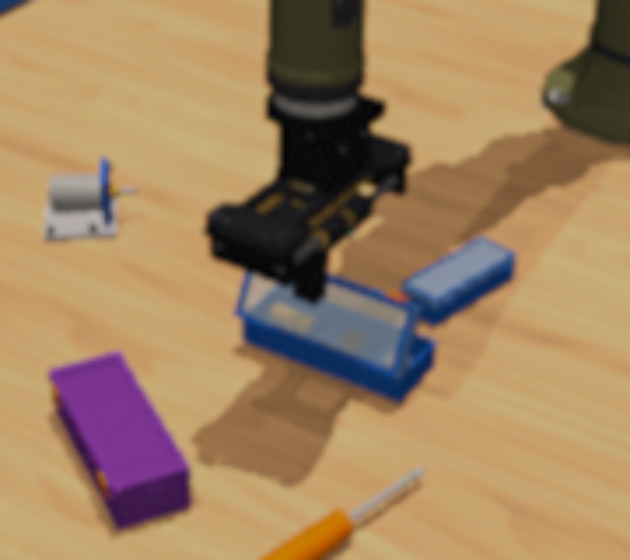

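```bash
python3 -m pendant '{"xyz":[[-0.008,0,-0.002],[-0.007,0,-0.006],[-0.006,0,-0.008],[-0.005,0,-0.008],[-0.004,0,-0.006],[-0.003,0,-0.004]],"turn":[0,0,0,0,0,0]}' && python3 - <<'E'
from h import *
im=snap('scene','s4'); cv2.imwrite('pics/s4c.png',cv2.resize(im[110:270,230:410,::-1],None,fx=3.5,fy=3.5))
E
```

```text
time_s: 6.0
tool_pos: [0.5831, -0.0374, 0.04]
tool_rot: [62.7, 88.5, -27.2]
force: [-5.2, -0.1, 32.9]
grip_width: 0.0008
```

View pics/s4c.png

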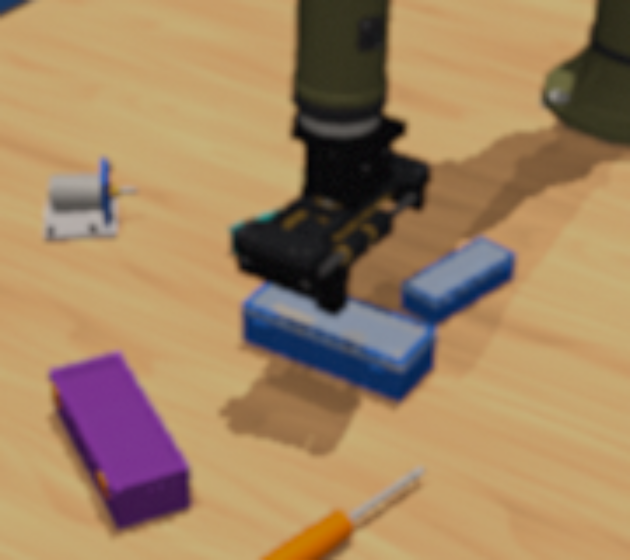

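```bash
python3 -m pendant '{"xyz":[[0,0,-0.001],[0,0,0],[0,0,0]],"turn":[0,0,0]}'; python3 -m pendant '{"xyz":[[0,0,0.02],[0,0,0.03],[0,0,0.03],[0,0,0.02],[0,0,0]],"turn":[0,0,0,0,0]}' 1 20
python3 - <<'E'
from h import *
for c in('scene','top'):
  im=snap(c,c+'5')
  for n in ('case','hinge','lid_edge'):
    for d in pinpoint(c,n):
      w=c2w(c,d['at'])
      if abs(w[0]-.6)<.07 and abs(w[1]+.03)<.06: print(c,n,np.round(w,4),round(d['score'],2))
  b=(110,270,230,410) if c=='scene' else (130,250,240,400)
  cv2.imwrite(f'pics/{c}5c.png',cv2.resize(im[b[0]:b[1],b[2]:b[3],::-1],None,fx=3.5,fy=3.5))
E
```

```text
time_s: 6.42
tool_pos: [0.5834, -0.0374, 0.0405]
tool_rot: [61.9, 88.4, -28.0]
force: [0.5, -0.5, 3.8]
grip_width: 0.0005
time_s: 7.05
tool_pos: [0.5818, -0.0366, 0.1451]
tool_rot: [62.3, 88.6, -27.5]
force: [0.9, 0.2, -0.3]
grip_width: 0.0423
scene case [ 0.588  -0.0294  0.0006] 0.75
scene hinge [ 0.6217 -0.0294  0.03  ] 0.65
scene hinge [ 0.5882 -0.027  -0.0042] 0.27
scene lid_edge [ 0.5553 -0.0236  0.0256] 0.96
```

View pics/scene5c.png

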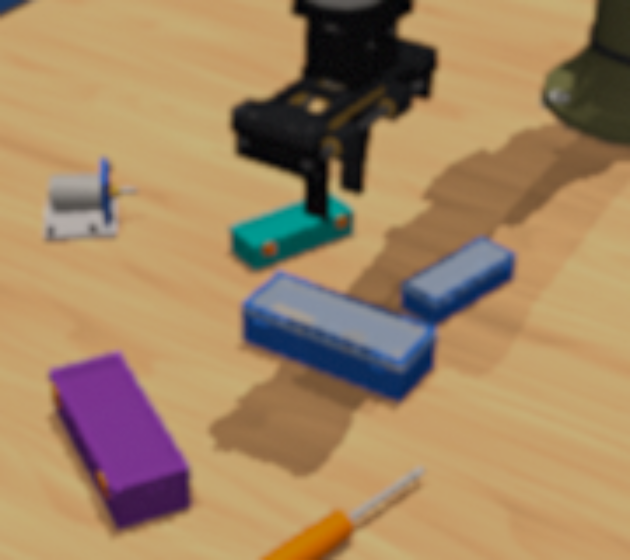

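View pics/top5c.png

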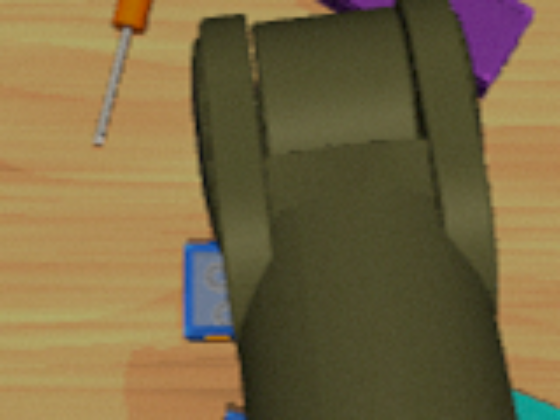

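```bash
python3 -m pendant '{"xyz":[[0.003,0,0],[0.003,0,0],[0.002,0,-0.02],[0,0,-0.02],[0,0,-0.02],[0,0,-0.01],[0,0,0]],"turn":[0,0,0,0,0,0,0]}' 1 20
python3 - <<'E'
from h import *
from scipy.spatial.transform import Rotation as Ro
o=readout.get_obs()
print(np.round(Ro.from_euler('xyz',o['tool_rot'],degrees=True).as_matrix(),3),o['tool_pos'],o['grip_width'])
im=snap('scene','s6'); cv2.imwrite('pics/s6c.png',cv2.resize(im[110:270,230:410,::-1],None,fx=3.5,fy=3.5))
E
```

```text
time_s: 8.32
tool_pos: [0.587, -0.0364, 0.0643]
tool_rot: [53.4, 89.1, -36.5]
force: [0.1, 0.2, -0.3]
grip_width: 0.087
[[ 0.013  1.     0.003]
 [-0.009  0.003 -1.   ]
 [-1.     0.013  0.009]] [ 0.58699212 -0.03644724  0.06433987] 0.08700008507510434
```

View pics/s6c.png

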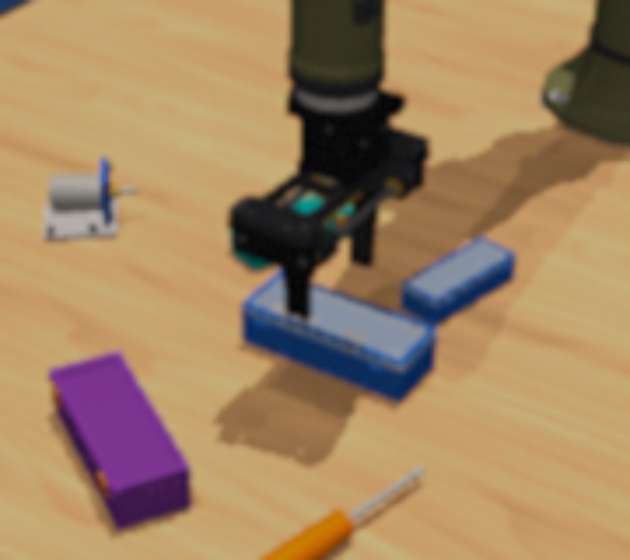

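```bash
python3 -m pendant '{"xyz":[[0.002,0,-0.014],[0.001,0,-0.012],[0,0,-0.012],[0,0,-0.01],[0,0,-0.006],[0,0,0]],"turn":[0.004,0.004,0,0,0,0]}'
```

```text
time_s: 9.12
tool_pos: [0.5913, -0.0366, 0.008]
tool_rot: [57.2, 89.0, -32.2]
force: [-0.6, 0.4, -0.2]
grip_width: 0.0867
```

```bash
python3 -m pendant '{"xyz":[[0,0,0],[0,0,0],[0,0,0],[0,0,0],[0,0,0],[0,0,0]],"turn":[0,0,0,0,0,0]}' 0 30; python3 -m pendant '{"xyz":[[0,0,0],[0,0,0.003],[0,0,0.004],[0,0,0.004]],"turn":[0,0,0,0]}'
python3 - <<'E'
from h import *
im=snap('scene','s7'); cv2.imwrite('pics/s7c.png',cv2.resize(im[110:270,230:410,::-1],None,fx=3.5,fy=3.5))
E
```

```text
time_s: 9.88
tool_pos: [0.5913, -0.0366, 0.0089]
tool_rot: [56.5, 88.9, -32.8]
force: [-0.3, -0.2, -0.6]
grip_width: 0.0599
time_s: 10.38
tool_pos: [0.5903, -0.0367, 0.0192]
tool_rot: [53.9, 89.0, -35.5]
force: [0.4, -0.4, -3.5]
grip_width: 0.0598
```

View pics/s7c.png

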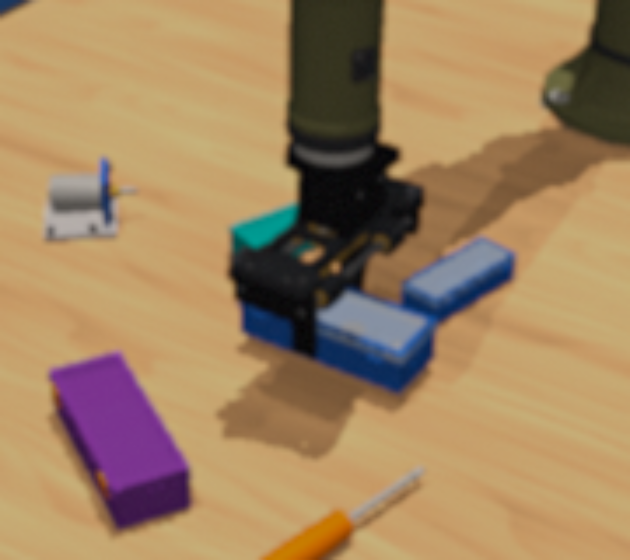

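```bash
python3 -m pendant '{"xyz":[[0,0,0.005],[0,0,0.008],[0,0,0.01],[0,0,0.012],[0,0,0.012],[0,0,0.012],[0,0,0.012],[0,0,0.012],[0,0,0.012],[0,0,0.008]],"turn":[0,0,0,0,0,0,0,0,0,0]}';  python3 -m pendant '{"xyz":[[0,0,0.005],[0,0,0.002],[0,0,0],[0,0,0],[0,0,0],[0,0,0],[0,0,0],[0,0,0],[0,0,0],[0,0,0]],"turn":[0,0,0,0,0,0,0,0,0,0]}'
python3 - <<'E'
from h import *
im=snap('scene','s8'); cv2.imwrite('pics/s8c.png',cv2.resize(im[90:270,230:410,::-1],None,fx=3.3,fy=3.3))
for n in ('case','hinge','lid_edge'):
  print(n,[(np.round(c2w('scene',d['at']),3),round(d['score'],2)) for d in pinpoint('scene',n)])
print({k:np.round(v,3) for k,v in readout.get_obs().items()})
E
```

```text
time_s: 11.68
tool_pos: [0.5909, -0.0365, 0.1308]
tool_rot: [56.5, 88.9, -32.9]
force: [-1.4, 0.6, -3.5]
grip_width: 0.0598
time_s: 12.92
tool_pos: [0.5902, -0.0365, 0.1373]
tool_rot: [54.2, 89.0, -35.2]
force: [0.3, 0.1, -3.1]
grip_width: 0.0599
case [(array([ 0.588, -0.028,  0.129]), 0.83), (array([ 0.461, -0.16 , -0.002]), 0.67), (array([ 0.458,  0.013, -0.001]), 0.64), (array([ 0.795, -0.099, -0.002]), 0.57)]
hinge [(array([ 0.768, -0.082,  0.028]), 0.93), (array([0.453, 0.036, 0.021]), 0.63), (array([ 0.622, -0.027,  0.16 ]), 0.57), (array([ 0.459, -0.181,  0.021]), 0.52)]
lid_edge [(array([ 0.824, -0.112,  0.031]), 0.89), (array([ 0.559, -0.021,  0.157]), 0.79), (array([ 0.447, -0.008,  0.017]), 0.79), (array([ 0.47 , -0.141,  0.021]), 0.68)]
{'time_s': np.float64(13.125), 'qpos': array([ 32.44 ,  17.661, -37.619,  97.668,  12.201,  67.864,  -7.705]), 'joint_velocities': array([ 0.028,  0.109,  0.029,  0.159,  0.035,  0.089, -0.083]), 'effort': array([-0.0000e+00, -4.2196e+01, -5.9550e+00, -3.0859e+01,  2.0000e-03,
       -5.0000e-02, -1.0000e-03]), 'tool_pos': array([ 0.59 , -0.036,  0.137]), 'tool_rot': array([ 54.055,  89.021, -35.289]), 'force': array([ 0.094, -0.578, -2.71 ]), 'wrist_torque': array([-0.01 , -0.068, -0.011]), 'grip_width': np.float64(0.06)}
```

View pics/s8c.png

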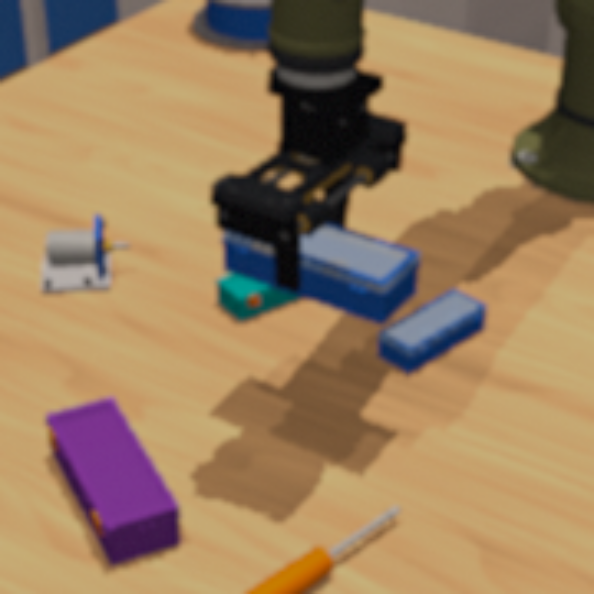

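```bash
python3 -m pendant '{"xyz":[[0,0,0],[0,0,0],[0,0,0],[0,0,0]],"turn":[0,0,0,0]}'
python3 - <<'E'
from h import *
im=snap('scene','s9')[:,:,::-1].copy(); b=(90,270,230,410); k=4.4
im=cv2.resize(im[130:260,270:390],None,fx=k,fy=k)
z0=readout.get_obs()['tool_pos'][2]-.0085
for z in (z0,z0+.028,z0+.04):
  pts=[((w2p('scene',[.589+x,-.0285+y,z])-[270,130])*k).astype(int) for x,y in((-.03,-.08),(.03,-.08),(.03,.08),(-.03,.08))]
  cv2.polylines(im,[np.array(pts)],True,(0,0,255),1)
cv2.imwrite('pics/s9c.png',im)
for n in ('tape','gearmotor','driver'):
  print(n,[(np.round(c2w('scene',d['at']),3),round(d['score'],2)) for d in pinpoint('scene',n)])
E
```

```text
time_s: 13.62
tool_pos: [0.5902, -0.0365, 0.1373]
tool_rot: [54.0, 89.0, -35.3]
force: [0.1, 0.4, -2.7]
grip_width: 0.06
tape [(array([ 0.483,  0.316, -0.001]), 0.84)]
gearmotor [(array([ 0.549, -0.355, -0.003]), 0.55)]
driver [(array([0.77 , 0.095, 0.003]), 0.7)]
```

View pics/s9c.png

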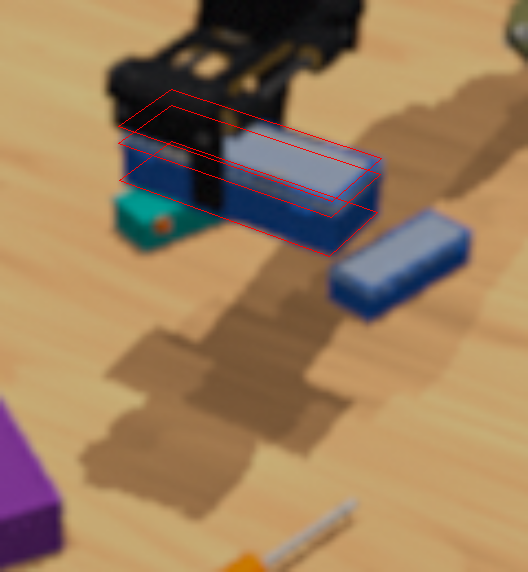

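```bash
python3 - <<'E'
from cell import *
print(sign_off()); o=readout.get_obs(); print(o['time_s'],o['tool_pos'],o['grip_width'],o['force'])
E
```

```text
the job is handed in; nothing more can be done
None
the job is handed in; nothing more can be done
```

I swung the blue case's lid shut and pressed it down. I then gripped the case by its plain long sides at its balance point with 30 N and lifted it. The job is handed in with the arm still holding the case, after about 13.7 s of the 54 s allowed.

- **Height and level:** the underside is about 129 mm above the bench. An outline drawn for a level case matched the picture to within about 0.01 rad.
- **Lid:** it looked shut in the pictures. The network put the hinge and the lid's front edge within about 3 mm of each other in height. That is about the network's own error, so the lid angle itself is not measured to 0.04 rad.
- **Grip:** the opening stayed at 60 mm and the tool position did not change over the last 0.5 s of rows. The wrist carried about 3 N, a little under the case's 3.5 N weight but within the sensor's noise.
- **Bystanders:** the tape, gearmotor and screwdriver were found within about 5 mm of where they started, which is also the network's error.
- **Not checked:** I did not confirm the loose parts directly after closing, because the arm hid most of the lid from the top camera. The case stayed near level throughout the lift.
- **Pressing force:** closing the lid briefly pushed with about 33 N through the finger tips, under the 40 N limit.

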